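# Sweep foam offcuts into the dustpan

### The arm

A 6-joint arm with a two-finger parallel gripper is mounted at the origin on a cart in front of the work surface, level with it; the furniture and walls round the work are solid. World frame = base frame: x ahead of the robot, y to its left, z up, the work surface at z = 0. Lengths are in mm, angles in rad, forces in N, time in s.
With the tool pointing down it reaches from about 275 to 1000 mm from the base axis. Payload 8.4 kg.
Tool frame: the origin (TCP) lies at the very end of the fingers, on their centre line; the grasp point (between the pads) lies 19 mm behind it (r.tcp_to_grasp is the distance from the TCP to the grasp point, in mm); z points along the fingers, y is the line along which they close (so a half turn about z gives the same grasp; the last joint's range is limited). The gripper opens to 85 mm and grips with 20 to 120 N. Pads are 22 mm wide; open, the fingers measure 114 mm over their backs; the gripper's body (76 mm by 85 mm) begins 54 mm behind the grasp point. The pads swing forward as they close: fully open they stand 13 mm farther back than shut.
Start: joints at [-1.182, 0.353, 1.633, -0, 1.155, -0.002], TCP at [238.079, -577.881, 231.281] pointing down, gripper open.
Joint ranges: [-2.63, 2.63], [-0.92, 2.1], [0.06, 2.66], [-1.3, 4.44], [0, 2.69], [-3.02, 3.02]. Speed limits (rad/s): [2.22, 2.22, 2.79, 3.14, 3.14, 3.14].

### API

Orientations are given as [roll, pitch, yaw] about the fixed x, y, z axes, in that order (R = Rz(yaw) Ry(pitch) Rx(roll)).
In Python, from rig import r gives the robot as it stands. The module is installed in compiled form; this text tells all that it offers.
- The arm moves only by the tool play_rows, never from a script. Its argument "rows" is a list of rows, each an object with "dp": the shift along the tool's x, y, z in units of 40 mm (1.0 is 40 mm), a list of three; "turn": the turn, a rotation vector about the tool's x, y, z in units of 6 degrees (1.0 is 6 degrees), a list of three; "fingers": the closure, from 0 (fully open) to 1 (shut). In form: [{"dp": [tx, ty, tz], "turn": [wx, wy, wz], "fingers": fingers}, ...]. A call has 1 to 5 rows; each row shifts and turns the commanded pose from where the row before left it, along the tool's axes as they then stand; what a row does not reach is not made up. A row lasts 1/12 s, in which the tool goes at most 41.7 mm and 7.16 degrees, less where a joint would pass 70% of its speed; a pose out of reach is approached as far as the arm can. A call is refused whole if a number of a shift passes 1 or a number of a turn 1, either way. A call with a gripper value outside its range is refused whole. The fingers move at their own pace and stop on an object; "force" is the grip in N (left out, the last holds). Time passes only in rows, so rows that do not move let the fingers close. It gives the time, the measured TCP pose, the force, the opening and the grip force at its end, in the units of the state.
- r.sense(): the state, without advancing time (a new reading comes with each control period).
- r.grab_frame(name): name is "side" or "top"; returns a dict with "pixels" (384x512x3 uint8, red, green, blue), "fx", "fy", "cx", "cy" (pixels), "pose" (4x4, takes a point from camera to world coordinates). Camera axes: x right, y down, z forward; pixel columns grow to the right and rows downward; lengths in mm; the calibration is good to about 2 mm. A picture is of the moment at which its call begins. There is no depth.
- r.sign_off(): hands the job in; it is judged then, once.
The state is a dict: "clock": time; "qpos": joint angles; "qvel": joint speeds; "joint_efforts": joint torques, N m; "eef_pos": TCP position; "tcp_rot": TCP orientation; "contact_force": force on the tool from outside, world axes, zero at the start; "wrist_torque": the same for the moment, N m; "opening": opening from 0.0 (shut) to 1.0 (fully open); "grasp_force": force on a finger pad.
Only numpy, scipy, OpenCV 4.12 (cv2) and the standard library are available. Lean on these libraries where they do the work, as an engineer would, in place of code of your own. Each camera call takes 0.05 s, during which the arm holds its last target. There are 200 camera calls.

### The job

Clear the bench: with the fingertips, sweep the two broken foam offcuts that lie in the open in front of the grey dustpan over its sloping lip and right into the pan, so that each piece is clear of the lip and lies flat on the pan floor, not on top of the other. Only push them along the surface, never pinch or lift them, and leave the vial that stands by itself and the small mesh-lid box alone; the foam stack at the back of the bench is not part of the job.

Things in the scene. Friction and masses are not known exactly. Their poses are not given: they have to be found in the camera images.
- dustpan: grey dustpan, fixed, mouth towards its own -y (robot's right, +-0.28 rad). Inside 240 mm (x) by 147 mm (y), floor 2 mm thick. Walls 4 mm thick, 28 mm high at the sides, 40 mm at the rear. Lip slopes from the bench at y = -85 mm to the floor at y = -67 mm, where the side walls start, flared 45 deg out to 280 mm at the lip's edge; back wall at y = +80 mm. Origin: bench level, middle.
- pan_mouth (a point): point on the pan floor, middle of the mouth, at the top of the lip; y points into the pan (back wall at y = +147 mm), x along the mouth (side walls at -120 and +120 mm), z up
- pan_floor (a point): middle of the pan floor, 73.5 mm in from the top of the lip; same axes
- offcut_square: white bead-foam offcut, squarish, 66 x 74 mm (x, y) and 20 mm thick. Origin: centre of its underside; z up. The edges are broken and slope a little. It slides on the bench and turns easily when pushed off-centre; about 0.025 to 0.055 kg.
- offcut_long: white bead-foam offcut, oblong, 53 x 70 mm (x, y) and 19 mm thick. Origin: centre of its underside; z up. The edges are broken and slope a little. It slides on the bench and turns easily when pushed off-centre; about 0.025 to 0.055 kg.
- loose_vial: bystander: glass specimen vial with a black cap standing alone, 16 mm diameter, 51 mm high, easily tipped. Origin: centre of its underside
- mesh_box: bystander: small white box with a mesh window in its lid, 38 x 38 x 38 mm. Origin: centre of its underside

How it is judged:
By the outcome, as a careful person would: the job done as asked, in the order asked, and still so for the second after the job is handed in, with the robot touching nothing.
It also fails if it takes over 64 s, if anything falls off the work surface, if the arm or the gripper's body presses on something with over 40 N, if the wrist force passes 120 N, or if a joint passes its speed limit or range.

## Working session

There is one attempt and no reset: what is moved stays moved. The work goes in short steps, Python scripts to look and compute and a tool call to move; the robot and the scene stay as the last step left them, time stands still between calls to the robot, and variables do not carry over. Pictures are saved under pics/ and viewed, at most 10 in all, crops included, and the job is handed in when it is done.

Besides the shell and the picture viewer there is one more tool, called by a JSON object that holds its "name" and its "arguments", one argument or row to a line. play_rows: Moves the arm, as the interface text tells. Its arguments: {"type":"object","properties":{"rows":{"type":"array"},"force":{"type":"number"}},"required":["rows"]}

```bash
mkdir -p pics; cat > h.py <<'E'
import numpy as np, cv2
from rig import r
def ray(f,u,v,z=0):
    P=np.array(f["pose"]); d=P[:3,:3]@np.array([(u-f["cx"])/f["fx"],(v-f["cy"])/f["fy"],1]); o=P[:3,3]
    return o+d*(z-o[2])/d[2]
def proj(f,p):
    P=np.array(f["pose"]); c=P[:3,:3].T@(np.array(p)-P[:3,3]); return c[0]/c[2]*f["fx"]+f["cx"],c[1]/c[2]*f["fy"]+f["cy"]
def save(f,n): cv2.imwrite(f"pics/{n}.png",cv2.cvtColor(f["pixels"],cv2.COLOR_RGB2BGR))
E
python3 - <<'E'
from h import *
s=r.sense(); print(s)
for n in("top","side"):
    f=r.grab_frame(n); save(f,n+"0"); print(n,np.round(f["pose"],3).tolist(),f["fx"],f["cx"],f["cy"])
a=cv2.imread("pics/top0.png");cv2.imwrite("pics/top0b.png",cv2.resize(a,(800,600)))
E
```

```text
{'clock': 0.0, 'qpos': array([-1.18237437e+00,  3.53669623e-01,  1.63415486e+00,  9.45886876e-06,
        1.15520703e+00, -2.38793923e-03]), 'qvel': array([ 4.26296682e-04,  4.11688930e-04, -9.13090711e-04, -1.69562207e-04,
        1.38901372e-03, -5.35497954e-05]), 'joint_efforts': array([-2.42853464e-03, -6.05253482e+01, -3.42067838e+01, -1.54900708e-04,
        9.49464535e-03,  9.46552490e-07]), 'eef_pos': array([ 237.90911508, -577.41588316,  230.53940736]), 'tcp_rot': array([-3.14015382e+00, -1.20840962e-05,  3.90806062e-01]), 'contact_force': array([ 0.48599113, -0.25357604,  0.20523678]), 'wrist_torque': array([-0.03620641,  0.07897572,  0.00555092]), 'grasp_force': 0.0, 'opening': 0.9990866249512157}
top [[0.007, -0.988, 0.157, 440.155], [-0.999, -0.002, 0.032, 46.038], [-0.031, -0.157, -0.987, 892.491], [0.0, 0.0, 0.0, 1.0]] 373.6803650167673 254.1699842143814 192.21651979333345
side [[0.998, 0.051, -0.048, 615.452], [0.07, -0.637, 0.768, -607.305], [0.008, -0.769, -0.639, 585.313], [0.0, 0.0, 0.0, 1.0]] 433.38024969180395 255.39655839643476 186.80948621211826
```

View pics/top0b.png

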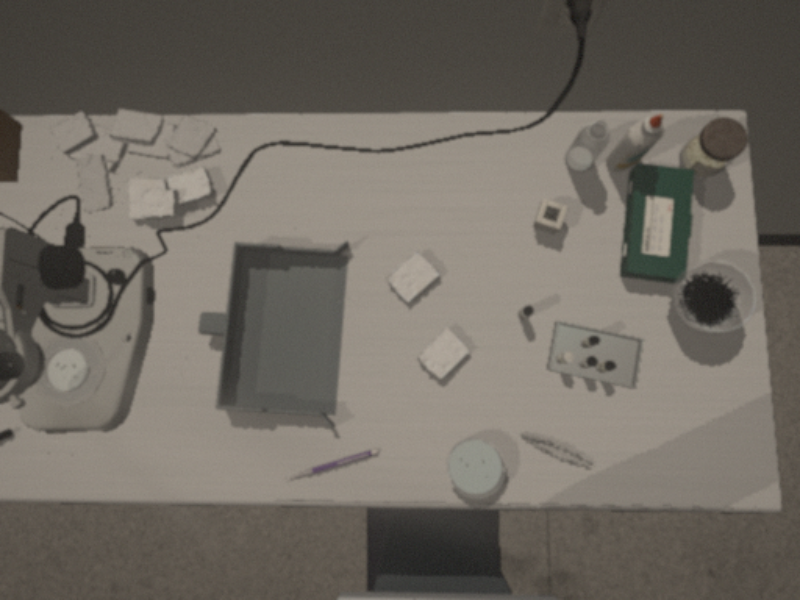

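View pics/side0.png

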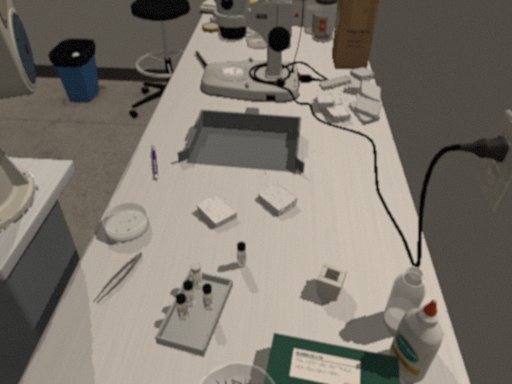

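The top view (800×600) shows the pan mouth edge at about (345,335), offcuts at (414,278) and (444,355), the vial at (527,312) and the mesh box at (551,215). The side view agrees. Next I measure them.

```bash
cat >> h.py <<'E'
def offcuts(f,win=None,thr=None,zt=19.5):
    g=cv2.GaussianBlur(cv2.cvtColor(f["pixels"],cv2.COLOR_RGB2GRAY),(3,3),0)
    u0,v0,u1,v1=win; w=g[v0:v1,u0:u1]
    t=thr or cv2.threshold(w,0,255,cv2.THRESH_OTSU)[0]
    m=(w>t).astype(np.uint8)
    out=[]
    for c in cv2.findContours(m,cv2.RETR_EXTERNAL,cv2.CHAIN_APPROX_NONE)[0]:
        if cv2.contourArea(c)<150: continue
        P=np.array([ray(f,*(p[0]+[u0,v0]),zt)[:2] for p in c],np.float32)
        (x,y),(a,b),th=cv2.minAreaRect(P); out.append((round(x),round(y),round(a),round(b),round(th),np.round(cv2.boxPoints(((x,y),(a,b),th))).tolist()))
    return t,out
E
python3 - <<'E'
from h import *
f=r.grab_frame("top")
g=cv2.cvtColor(f["pixels"],cv2.COLOR_RGB2GRAY)
print(g[178,225:300].tolist())
for t in (155,165,175): print(offcuts(f,(238,150,312,250),t))
k=.64
for n,(u,v),z in [("vialcap",(527,312),51),("box",(551,214),38),("lipcornerL",(350,246),0),("lipcornerR",(337,434),0),("mouthL",(347,256),28),("mouthR",(335,412),28),("rearL",(236,244),40),("rearR",(219,407),40),("pencil",(378,450),5),("dish",(477,468),20)]:
    print(n,np.round(ray(f,u*k,v*k,z)))
c=cv2.resize(f["pixels"][140:290,130:330],None,fx=4,fy=4,interpolation=cv2.INTER_CUBIC)
cv2.imwrite("pics/crop1.png",c[:,:,::-1])
E
```

```text
[147, 146, 147, 148, 145, 146, 145, 147, 144, 145, 149, 144, 149, 145, 147, 149, 145, 147, 144, 147, 146, 141, 134, 142, 150, 156, 158, 158, 164, 163, 165, 160, 161, 161, 165, 167, 164, 163, 163, 163, 162, 161, 161, 165, 164, 164, 164, 161, 165, 164, 162, 156, 145, 119, 97, 92, 104, 126, 146, 150, 147, 149, 148, 149, 149, 152, 146, 146, 147, 148, 147, 147, 148, 149, 148]
(155, [(500, 7, 44, 58, 45, [[464.0, 11.0], [505.0, -30.0], [536.0, 2.0], [496.0, 43.0]]), (618, 53, 46, 61, 42, [[580.0, 60.0], [621.0, 14.0], [655.0, 45.0], [615.0, 91.0]])])
(165, [])
(175, [])
vialcap [ 557. -115.   51.]
box [ 708. -157.   38.]
lipcornerL [668. 150.   0.]
lipcornerR [379. 164.   0.]
mouthL [645. 151.  28.]
mouthR [412. 164.  28.]
rearL [661. 319.  40.]
rearR [418. 331.  40.]
pencil [356. 101.   5.]
dish [334. -43.  20.]
```

View pics/crop1.png

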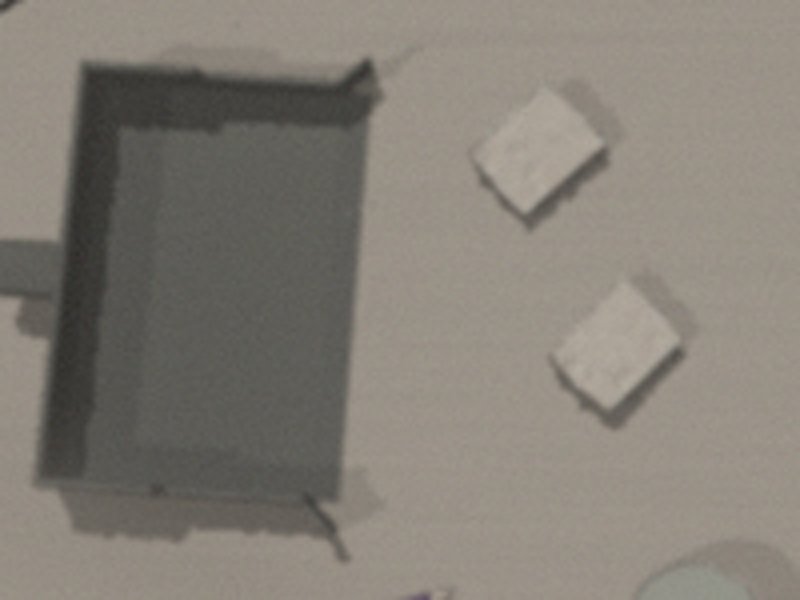

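The crop shows two separate pieces, each turned about 45°, and the pan lip edge from (370,95) to (341,498). I'll fit the pan frame and work out the approach.

```bash
python3 - <<'E'
from h import *
f=r.grab_frame("top")
q=lambda u,v,z: ray(f,130+u/4-.4,140+v/4-.4,z)[:2]
# outer top corners rear (±124,84,40), wall/flare bends (±120..124,-67,28), lip edge ends (±140,-85)
obs=[q(82,62,40),q(36,486,40),q(340,84,28),q(306,495,28),q(372,62,28),q(345,558,28)]
mod=np.array([[124,84],[-124,84],[122,-67],[-122,-67],[140,-85],[-140,-85]],float)
o=np.array(obs); mc,oc=mod.mean(0),o.mean(0)
U,S,V=np.linalg.svd((mod-mc).T@(o-oc)); R=(U@np.diag([1,np.linalg.det(U@V)])@V).T
t=oc-R@mc; print("pan",t,np.degrees(np.arctan2(R[1,0],R[0,0])),np.round(o-(mod@R.T+t)).tolist())
s=r.sense(); 
for n,c in(("A",(618,53)),("B",(500,7))): print(n,"in pan",R.T@(np.array(c)-t))
print("lip line pts",q(369,120,2),q(342,480,2), "targets",[np.round(R@np.array(p)+t) for p in((55,10),(-55,10))])
E
```

```text
pan [532.98035282 242.01618885] -3.1891674469206217 [[2.0, 2.0], [3.0, 2.0], [2.0, 1.0], [5.0, 1.0], [-1.0, 1.0], [-11.0, -6.0]]
A in pan [  95.40346483 -183.99358401]
B in pan [ -19.85468278 -236.48700655]
lip line pts [637.10532153 154.2497307 ] [420.47585201 165.63666282] targets [array([588., 249.]), array([479., 255.])]
```

{"name": "play_rows", "arguments": {
  "rows": [
    {"dp":[0.7,-0.45,0],"turn":[0,0,0],"fingers":0.7},
    {"dp":[0.7,-0.45,0],"turn":[0,0,0],"fingers":0.7},
    {"dp":[0.7,-0.45,0],"turn":[0,0,0],"fingers":0.7},
    {"dp":[0.7,-0.45,0],"turn":[0,0,0],"fingers":0.7},
    {"dp":[0.7,-0.45,0],"turn":[0,0,0],"fingers":0.7}
  ]
}}

```text
clock: 0.62
eef_pos: [333.7, -440.0, 231.1]
tcp_rot: [-3.141, 0.0, 0.39]
contact_force: [1.3, -0.1, -0.1]
opening: 0.31
grasp_force: 0.0
```

{"name": "play_rows", "arguments": {
  "rows": [
    {"dp":[0.7,-0.45,0],"turn":[0,0,0],"fingers":0.7},
    {"dp":[0.7,-0.45,0],"turn":[0,0,0],"fingers":0.7},
    {"dp":[0.7,-0.45,0],"turn":[0,0,0],"fingers":0.7},
    {"dp":[0.7,-0.45,0],"turn":[0,0,0],"fingers":0.7},
    {"dp":[0.7,-0.45,0],"turn":[0,0,0],"fingers":0.7}
  ]
}}

```text
clock: 1.03
eef_pos: [429.0, -303.3, 231.3]
tcp_rot: [3.142, -0.0, 0.391]
contact_force: [-0.4, -0.9, -0.6]
opening: 0.301
grasp_force: 0.0
```

{"name": "play_rows", "arguments": {
  "rows": [
    {"dp":[0.7,-0.45,0],"turn":[0,0,0],"fingers":0.7},
    {"dp":[0.7,-0.45,0],"turn":[0,0,0],"fingers":0.7},
    {"dp":[0.7,-0.45,0],"turn":[0,0,0],"fingers":0.7},
    {"dp":[0.7,-0.45,0],"turn":[0,0,0],"fingers":0.7},
    {"dp":[0.7,-0.45,0],"turn":[0,0,0],"fingers":0.7}
  ]
}}

```text
clock: 1.45
eef_pos: [524.2, -166.7, 231.3]
tcp_rot: [3.142, 0.0, 0.391]
contact_force: [-0.0, -0.3, -0.1]
opening: 0.301
grasp_force: 0.0
```

{"name": "play_rows", "arguments": {
  "rows": [
    {"dp":[0,0,0.3],"turn":[0,0,-1],"fingers":0.7},
    {"dp":[0,0,0.3],"turn":[0,0,-1],"fingers":0.7},
    {"dp":[0,0,0.3],"turn":[0,0,-1],"fingers":0.7},
    {"dp":[0,0,0.3],"turn":[0,0,-1],"fingers":0.7},
    {"dp":[0,0,0.3],"turn":[0,0,-1],"fingers":0.7}
  ]
}}

```text
clock: 1.87
eef_pos: [523.5, -168.0, 170.6]
tcp_rot: [-3.141, 0.0, 0.92]
contact_force: [1.1, -0.7, -0.5]
opening: 0.298
grasp_force: 0.0
```

{"name": "play_rows", "arguments": {
  "rows": [
    {"dp":[0,0,0.2],"turn":[0,0,-1],"fingers":0.7},
    {"dp":[0,0,0.2],"turn":[0,0,-1],"fingers":0.7},
    {"dp":[0,0,0.2],"turn":[0,0,-1],"fingers":0.7},
    {"dp":[0,0,0.2],"turn":[0,0,-1],"fingers":0.7},
    {"dp":[0,0,0.2],"turn":[0,0,-1],"fingers":0.7}
  ]
}}

```text
clock: 2.28
eef_pos: [523.5, -168.2, 130.8]
tcp_rot: [-3.141, -0.0, 1.443]
contact_force: [-0.9, -0.3, 0.1]
opening: 0.3
grasp_force: 0.0
```

{"name": "play_rows", "arguments": {
  "rows": [
    {"dp":[0,0,0],"turn":[0,0,-1],"fingers":0.7},
    {"dp":[0,0,0],"turn":[0,0,-1],"fingers":0.7},
    {"dp":[0,0,0],"turn":[0,0,-1],"fingers":0.7},
    {"dp":[0,0,0],"turn":[0,0,-1],"fingers":0.7},
    {"dp":[0,0,0],"turn":[0,0,-1],"fingers":0.7}
  ]
}}

```text
clock: 2.7
eef_pos: [523.5, -168.2, 131.1]
tcp_rot: [-3.141, -0.0, 1.967]
contact_force: [0.2, -0.1, -0.8]
opening: 0.303
grasp_force: 0.0
```

{"name": "play_rows", "arguments": {
  "rows": [
    {"dp":[0,0,0],"turn":[0,0,-0.8],"fingers":0.7},
    {"dp":[0,0,0],"turn":[0,0,-0.8],"fingers":0.7},
    {"dp":[0,0,0],"turn":[0,0,-0.8],"fingers":0.7},
    {"dp":[0,0,0],"turn":[0,0,-0.8],"fingers":0.7}
  ]
}}

```text
clock: 3.03
eef_pos: [523.5, -168.2, 131.2]
tcp_rot: [-3.141, -0.0, 2.301]
contact_force: [-0.1, 0.4, -0.9]
opening: 0.302
grasp_force: 0.0
```

{"name": "play_rows", "arguments": {
  "rows": [
    {"dp":[0.25,0.9,0],"turn":[0,0,0],"fingers":0.7},
    {"dp":[0.25,0.9,0],"turn":[0,0,0],"fingers":0.7},
    {"dp":[0.25,0.9,0],"turn":[0,0,0],"fingers":0.7},
    {"dp":[0.25,0.9,0],"turn":[0,0,0],"fingers":0.7}
  ]
}}

```text
clock: 3.37
eef_pos: [605.3, -41.5, 131.3]
tcp_rot: [-3.142, 0.0, 2.296]
contact_force: [0.5, 0.3, 0.0]
opening: 0.3
grasp_force: 0.0
```

{"name": "play_rows", "arguments": {
  "rows": [
    {"dp":[0,0.9,0.4],"turn":[0,0,0],"fingers":0.7},
    {"dp":[0,0.9,0.6],"turn":[0,0,0],"fingers":0.7},
    {"dp":[0,0,0.6],"turn":[0,0,0],"fingers":0.7},
    {"dp":[0,0,0.6],"turn":[0,0,0],"fingers":0.7},
    {"dp":[0,0,0],"turn":[0,0,0],"fingers":0.7}
  ]
}}

```text
clock: 3.78
eef_pos: [654.3, 4.8, 39.2]
tcp_rot: [-3.136, -0.005, 2.298]
contact_force: [-2.1, -0.3, -0.6]
opening: 0.302
grasp_force: 0.0
```

```bash
python3 - <<'E'
from h import *
f=r.grab_frame("top"); g=r.grab_frame("side")
a=f["pixels"][110:270,150:370]; b=g["pixels"][120:320,150:400]
im=np.vstack([cv2.resize(a,(500,300)),cv2.resize(b,(500,300))]); cv2.imwrite("pics/c2.png",im[:,:,::-1])
print(r.sense()["eef_pos"],r.sense()["tcp_rot"])
E
```

```text
[656.72145949   4.12800703  43.54622914] [-3.13978662e+00 -1.57597792e-03  2.29667943e+00]
```

View pics/c2.png

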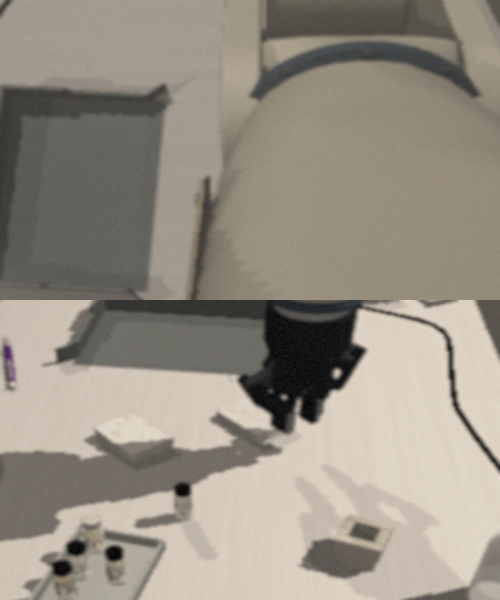

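The fingers stand behind the right-hand offcut at (285,415), and the vial at (183,500) is clear. I'll lower to the bench.

{"name": "play_rows", "arguments": {
  "rows": [
    {"dp":[0,0,0.35],"turn":[0,0,0],"fingers":0.7},
    {"dp":[0,0,0.35],"turn":[0,0,0],"fingers":0.7},
    {"dp":[0,0,0.25],"turn":[0,0,0],"fingers":0.7},
    {"dp":[0,0,0],"turn":[0,0,0],"fingers":0.7}
  ]
}}

```text
clock: 4.22
eef_pos: [656.0, 3.9, 4.1]
tcp_rot: [-3.139, -0.002, 2.296]
contact_force: [-0.6, 0.3, -0.4]
opening: 0.293
grasp_force: 0.0
```

{"name": "play_rows", "arguments": {
  "rows": [
    {"dp":[0.2,0,0],"turn":[0,0,0],"fingers":0.7},
    {"dp":[0.2,0,0],"turn":[0,0,0],"fingers":0.7},
    {"dp":[0.2,0,0],"turn":[0,0,0],"fingers":0.7},
    {"dp":[0,0,0],"turn":[0,0,0],"fingers":0.7}
  ]
}}

```text
clock: 4.55
eef_pos: [640.4, 23.5, 6.6]
tcp_rot: [-3.141, -0.001, 2.298]
contact_force: [0.2, -0.5, -0.2]
opening: 0.298
grasp_force: 0.0
```

```bash
python3 - <<'E'
from h import *
g=r.grab_frame("side")
cv2.imwrite("pics/c3.png",cv2.resize(g["pixels"][140:290,150:350],(800,600))[:,:,::-1])
E
```

```text
(no output)
```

View pics/c3.png

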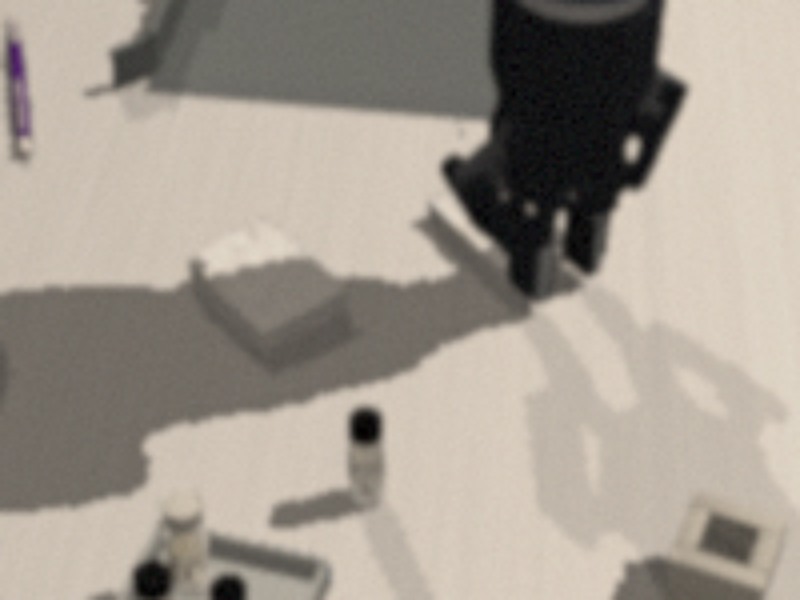

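Contact is aligned on the near face, with the corner at (530,310). I'll push in an arc, turning toward the pan.

{"name": "play_rows", "arguments": {
  "rows": [
    {"dp":[0.24,-0.08,0],"turn":[0,0,0.68],"fingers":0.7},
    {"dp":[0.24,-0.08,0],"turn":[0,0,0.68],"fingers":0.7},
    {"dp":[0.24,-0.08,0],"turn":[0,0,0.68],"fingers":0.7},
    {"dp":[0.24,-0.08,0],"turn":[0,0,0.68],"fingers":0.7},
    {"dp":[0.24,-0.08,0],"turn":[0,0,0.68],"fingers":0.7}
  ]
}}

```text
clock: 5.02
eef_pos: [602.2, 53.4, 6.7]
tcp_rot: [3.14, 0.0, 1.937]
contact_force: [0.2, -0.8, 0.8]
opening: 0.299
grasp_force: 0.3
```

```bash
python3 - <<'E'
from h import *
g=r.grab_frame("side")
cv2.imwrite("pics/c4.png",cv2.resize(g["pixels"][120:270,150:350],(800,600))[:,:,::-1])
E
```

```text
(no output)
```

View pics/c4.png

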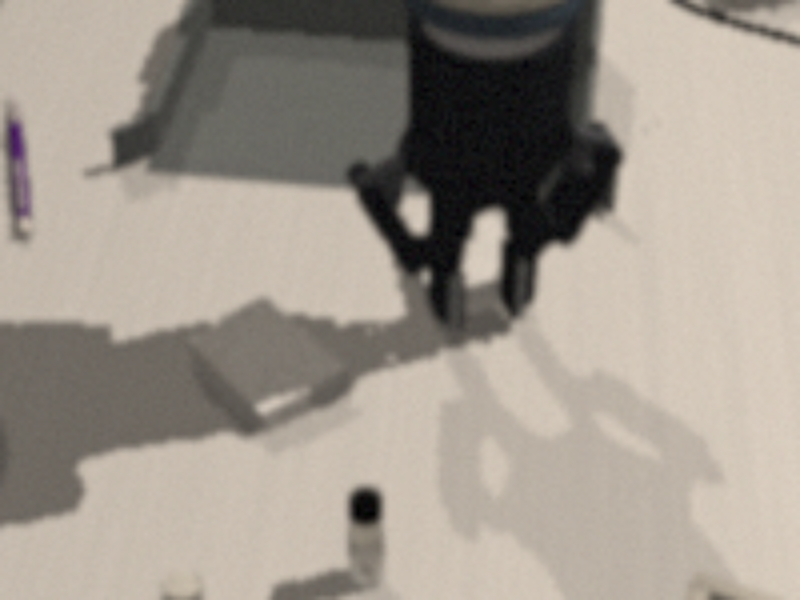

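{"name": "play_rows", "arguments": {
  "rows": [
    {"dp":[0.24,-0.08,0],"turn":[0,0,0.7],"fingers":0.7},
    {"dp":[0.24,-0.08,0],"turn":[0,0,0.7],"fingers":0.7},
    {"dp":[0.24,-0.08,0],"turn":[0,0,0.7],"fingers":0.7},
    {"dp":[0.24,-0.08,0],"turn":[0,0,0.7],"fingers":0.7},
    {"dp":[0.24,-0.08,0],"turn":[0,0,0.7],"fingers":0.7}
  ]
}}

```text
clock: 5.48
eef_pos: [576.2, 96.4, 6.6]
tcp_rot: [3.141, 0.0, 1.572]
contact_force: [0.2, -1.2, 0.7]
opening: 0.301
grasp_force: 0.2
```

{"name": "play_rows", "arguments": {
  "rows": [
    {"dp":[0.24,-0.08,0],"turn":[0,0,0.5],"fingers":0.7},
    {"dp":[0.25,0,0],"turn":[0,0,0],"fingers":0.7},
    {"dp":[0.25,0,-0.03],"turn":[0,0,0],"fingers":0.7},
    {"dp":[0.25,0,-0.03],"turn":[0,0,0],"fingers":0.7},
    {"dp":[0.25,0,0],"turn":[0,0,0],"fingers":0.7}
  ]
}}

```text
clock: 5.9
eef_pos: [575.4, 146.7, 9.0]
tcp_rot: [3.141, -0.0, 1.523]
contact_force: [0.8, -0.3, 0.6]
opening: 0.303
grasp_force: 0.2
```

{"name": "play_rows", "arguments": {
  "rows": [
    {"dp":[0.25,0,-0.02],"turn":[0,0,0],"fingers":0.7},
    {"dp":[0.25,0,0],"turn":[0,0,0],"fingers":0.7},
    {"dp":[0.25,0,0],"turn":[0,0,0],"fingers":0.7},
    {"dp":[0.25,0,0],"turn":[0,0,0],"fingers":0.7},
    {"dp":[0.25,0,0],"turn":[0,0,0],"fingers":0.7}
  ]
}}

```text
clock: 6.32
eef_pos: [577.1, 196.7, 9.3]
tcp_rot: [-3.142, 0.0, 1.522]
contact_force: [0.3, 0.2, 0.7]
opening: 0.3
grasp_force: 0.4
```

{"name": "play_rows", "arguments": {
  "rows": [
    {"dp":[0.25,0,0],"turn":[0,0,0],"fingers":0.7},
    {"dp":[0.2,0,0],"turn":[0,0,0],"fingers":0.7},
    {"dp":[0,0,0],"turn":[0,0,0],"fingers":0.7},
    {"dp":[-0.4,0,0],"turn":[0,0,0],"fingers":0.7},
    {"dp":[-0.5,0,-0.5],"turn":[0,0,0],"fingers":0.7}
  ]
}}

```text
clock: 6.73
eef_pos: [573.8, 177.2, 26.5]
tcp_rot: [-3.137, 0.002, 1.524]
contact_force: [-0.7, -1.0, -0.0]
opening: 0.297
grasp_force: 0.0
```

{"name": "play_rows", "arguments": {
  "rows": [
    {"dp":[0,0,-0.8],"turn":[0,0,0],"fingers":0.7},
    {"dp":[-0.8,0,-0.8],"turn":[0,0,0],"fingers":0.7},
    {"dp":[-0.9,0,-0.8],"turn":[0,0,0],"fingers":0.7},
    {"dp":[-0.9,0,0],"turn":[0,0,0],"fingers":0.7},
    {"dp":[-0.9,0,0],"turn":[0,0,0],"fingers":0.7}
  ]
}}

```text
clock: 7.15
eef_pos: [570.4, 43.2, 120.7]
tcp_rot: [3.138, -0.0, 1.522]
contact_force: [0.1, -1.2, -1.3]
opening: 0.301
grasp_force: 0.0
```

```bash
python3 - <<'E'
from h import *
g=r.grab_frame("side"); f=r.grab_frame("top")
im=np.hstack([cv2.resize(g["pixels"][90:300,140:340],(400,420)),cv2.resize(f["pixels"][120:290,130:330],(400,340))[:].repeat(1,0) if 0 else cv2.resize(f["pixels"][110:300,130:330],(400,420))])
cv2.imwrite("pics/c5.png",im[:,:,::-1]); s=r.sense(); print(s["eef_pos"],s["tcp_rot"])
E
```

```text
[568.86538265  40.02544601 118.9907656 ] [-3.14159117e+00  1.34775098e-03  1.51799289e+00]
```

View pics/c5.png

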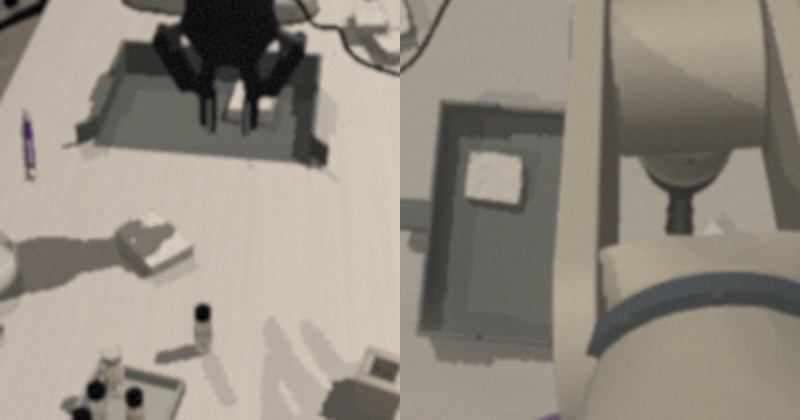

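A lies flat inside the pan at top crop (495,178), well clear of the lip. Now the second offcut.

{"name": "play_rows", "arguments": {
  "rows": [
    {"dp":[-0.95,-0.3,0],"turn":[0,0,0],"fingers":0.7},
    {"dp":[-0.95,-0.3,0],"turn":[0,0,0],"fingers":0.7},
    {"dp":[0,0,0],"turn":[0,0,-1],"fingers":0.7},
    {"dp":[0,0,0],"turn":[0,0,-1],"fingers":0.7},
    {"dp":[0,0,0],"turn":[0,0,-1],"fingers":0.7}
  ]
}}

```text
clock: 7.67
eef_pos: [541.3, -30.8, 118.4]
tcp_rot: [-3.141, -0.0, 1.839]
contact_force: [0.0, -0.0, 0.5]
opening: 0.299
grasp_force: 0.0
```

{"name": "play_rows", "arguments": {
  "rows": [
    {"dp":[0,0,0.2],"turn":[0,0,-1],"fingers":0.7},
    {"dp":[0,0,0.3],"turn":[0,0,-1],"fingers":0.7},
    {"dp":[0,0,0.3],"turn":[0,0,-1],"fingers":0.7},
    {"dp":[0,0,0.3],"turn":[0,0,-1],"fingers":0.7},
    {"dp":[0,0,0.3],"turn":[0,0,-1],"fingers":0.7}
  ]
}}

```text
clock: 8.08
eef_pos: [541.5, -29.9, 61.8]
tcp_rot: [-3.141, -0.0, 2.364]
contact_force: [-0.3, 0.2, 0.1]
opening: 0.304
grasp_force: 0.0
```

{"name": "play_rows", "arguments": {
  "rows": [
    {"dp":[0,0,0.4],"turn":[0,0,0],"fingers":0.7},
    {"dp":[0,0,0],"turn":[0,0,0],"fingers":0.7},
    {"dp":[0,0,0],"turn":[0,0,0],"fingers":0.7}
  ]
}}

```text
clock: 8.33
eef_pos: [540.9, -29.7, 45.9]
tcp_rot: [-3.14, -0.002, 2.358]
contact_force: [-0.2, -0.1, -0.3]
opening: 0.3
grasp_force: 0.0
```

{"name": "play_rows", "arguments": {
  "rows": [
    {"dp":[-0.1,-0.07,0],"turn":[0,0,0],"fingers":0.7},
    {"dp":[0,0,0.4],"turn":[0,0,0],"fingers":0.7},
    {"dp":[0,0,0.4],"turn":[0,0,0],"fingers":0.7},
    {"dp":[0,0,0.2],"turn":[0,0,0],"fingers":0.7},
    {"dp":[0,0,0],"turn":[0,0,0],"fingers":0.7}
  ]
}}

```text
clock: 8.75
eef_pos: [542.2, -34.5, 5.8]
tcp_rot: [-3.141, -0.001, 2.359]
contact_force: [0.0, -0.6, -0.6]
opening: 0.297
grasp_force: 0.0
```

{"name": "play_rows", "arguments": {
  "rows": [
    {"dp":[0.15,0,0],"turn":[0,0,0],"fingers":0.7},
    {"dp":[0.15,0,0],"turn":[0,0,0],"fingers":0.7},
    {"dp":[0.2,0,0],"turn":[0,0,0],"fingers":0.7}
  ]
}}

```text
clock: 9.0
eef_pos: [529.0, -19.9, 7.4]
tcp_rot: [3.141, 0.001, 2.359]
contact_force: [0.2, 0.5, 0.1]
opening: 0.3
grasp_force: 0.1
```

```bash
python3 - <<'E'
from h import *
g=r.grab_frame("side")
cv2.imwrite("pics/c6.png",cv2.resize(g["pixels"][120:270,150:350],(800,600))[:,:,::-1]); s=r.sense(); print(s["eef_pos"],s["tcp_rot"])
E
```

```text
[527.21280247 -18.91421298   7.06890932] [-3.14141731e+00 -5.58468669e-04  2.35955299e+00]
```

View pics/c6.png

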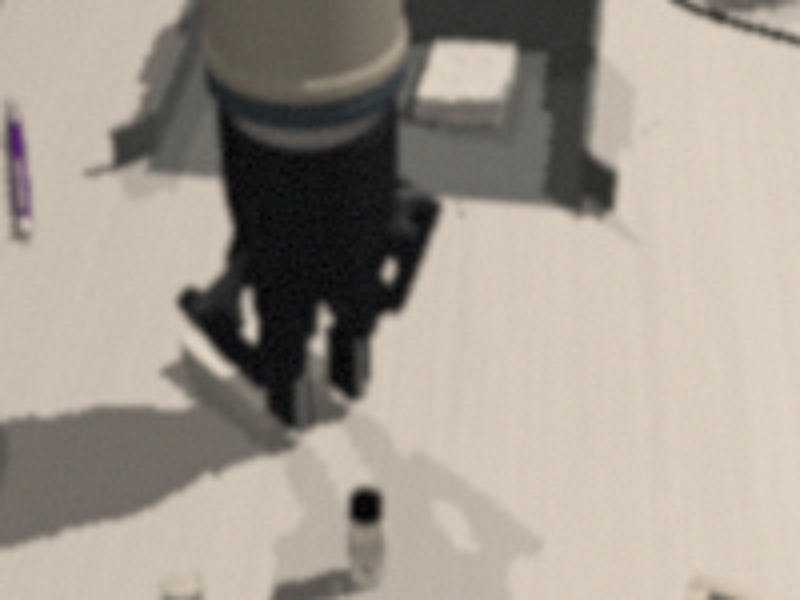

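{"name": "play_rows", "arguments": {
  "rows": [
    {"dp":[0.2,-0.08,0],"turn":[0,0,0.74],"fingers":0.7},
    {"dp":[0.2,-0.08,0],"turn":[0,0,0.74],"fingers":0.7},
    {"dp":[0.2,-0.08,0],"turn":[0,0,0.74],"fingers":0.7},
    {"dp":[0.2,-0.08,0],"turn":[0,0,0.74],"fingers":0.7},
    {"dp":[0.2,-0.08,0],"turn":[0,0,0.74],"fingers":0.7}
  ]
}}

```text
clock: 9.47
eef_pos: [492.0, 2.9, 7.1]
tcp_rot: [3.141, 0.0, 1.969]
contact_force: [-0.4, -0.7, 0.1]
opening: 0.304
grasp_force: 0.2
```

{"name": "play_rows", "arguments": {
  "rows": [
    {"dp":[0.2,-0.08,0],"turn":[0,0,0.74],"fingers":0.7},
    {"dp":[0.2,-0.08,0],"turn":[0,0,0.74],"fingers":0.7},
    {"dp":[0.2,-0.08,0],"turn":[0,0,0.74],"fingers":0.7},
    {"dp":[0.2,-0.08,0],"turn":[0,0,0.74],"fingers":0.7},
    {"dp":[0.2,-0.08,0],"turn":[0,0,0.74],"fingers":0.7}
  ]
}}

```text
clock: 9.88
eef_pos: [466.8, 37.7, 7.1]
tcp_rot: [3.141, -0.0, 1.581]
contact_force: [-0.5, -0.3, 0.8]
opening: 0.298
grasp_force: 0.2
```

{"name": "play_rows", "arguments": {
  "rows": [
    {"dp":[0.22,-0.08,0],"turn":[0,0,0.7],"fingers":0.7},
    {"dp":[0.25,0,0],"turn":[0,0,0],"fingers":0.7},
    {"dp":[0.25,0,0],"turn":[0,0,0],"fingers":0.7},
    {"dp":[0.25,0,0],"turn":[0,0,0],"fingers":0.7}
  ]
}}

```text
clock: 10.22
eef_pos: [466.1, 76.9, 6.9]
tcp_rot: [3.141, -0.0, 1.514]
contact_force: [-0.2, -1.6, -0.4]
opening: 0.3
grasp_force: 0.2
```

```bash
python3 - <<'E'
from h import *
g=r.grab_frame("side")
cv2.imwrite("pics/c7.png",cv2.resize(g["pixels"][100:250,150:350],(800,600))[:,:,::-1]); s=r.sense(); print(s["eef_pos"],s["tcp_rot"])
E
```

```text
[466.55412935  78.08987031   6.8695924 ] [ 3.14026863e+00 -6.36628048e-04  1.51360746e+00]
```

View pics/c7.png

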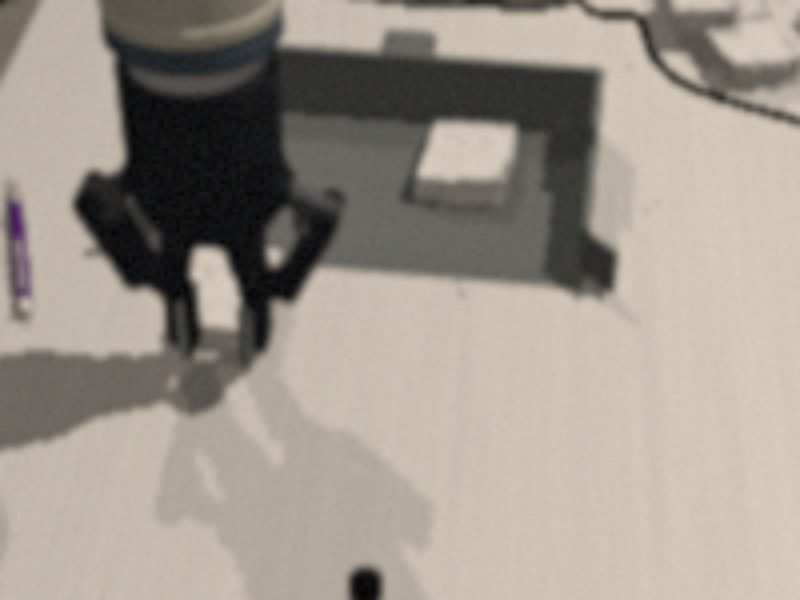

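{"name": "play_rows", "arguments": {
  "rows": [
    {"dp":[0.25,0.02,0],"turn":[0,0,0],"fingers":0.7},
    {"dp":[0.25,0.02,0],"turn":[0,0,0],"fingers":0.7},
    {"dp":[0.25,0.02,0],"turn":[0,0,0],"fingers":0.7},
    {"dp":[0.25,0.02,0],"turn":[0,0,0],"fingers":0.7},
    {"dp":[0.25,0.02,-0.03],"turn":[0,0,0],"fingers":0.7}
  ]
}}

```text
clock: 10.68
eef_pos: [472.7, 126.6, 7.6]
tcp_rot: [-3.141, 0.0, 1.511]
contact_force: [0.4, -0.7, 0.2]
opening: 0.297
grasp_force: 0.1
```

{"name": "play_rows", "arguments": {
  "rows": [
    {"dp":[0.25,0.02,-0.03],"turn":[0,0,0],"fingers":0.7},
    {"dp":[0.25,0.02,0],"turn":[0,0,0],"fingers":0.7},
    {"dp":[0.25,0.02,0],"turn":[0,0,0],"fingers":0.7},
    {"dp":[0.25,0.02,0],"turn":[0,0,0],"fingers":0.7},
    {"dp":[0.25,0.02,0],"turn":[0,0,0],"fingers":0.7}
  ]
}}

```text
clock: 11.1
eef_pos: [479.7, 176.2, 8.9]
tcp_rot: [-3.142, 0.0, 1.511]
contact_force: [-0.8, -0.4, 1.3]
opening: 0.302
grasp_force: 0.2
```

{"name": "play_rows", "arguments": {
  "rows": [
    {"dp":[0.25,0,0],"turn":[0,0,0],"fingers":0.7},
    {"dp":[0.25,0,0],"turn":[0,0,0],"fingers":0.7},
    {"dp":[0.25,0,0],"turn":[0,0,0],"fingers":0.7},
    {"dp":[0.15,0,0],"turn":[0,0,0],"fingers":0.7},
    {"dp":[0,0,0],"turn":[0,0,0],"fingers":0.7}
  ]
}}

```text
clock: 11.52
eef_pos: [482.0, 212.5, 9.0]
tcp_rot: [3.141, -0.0, 1.512]
contact_force: [0.4, -0.2, 0.1]
opening: 0.304
grasp_force: 0.0
```

{"name": "play_rows", "arguments": {
  "rows": [
    {"dp":[-0.4,0,0],"turn":[0,0,0],"fingers":0.7},
    {"dp":[-0.4,0,-0.5],"turn":[0,0,0],"fingers":0.7},
    {"dp":[0,0,-0.8],"turn":[0,0,0],"fingers":0.7},
    {"dp":[-0.8,0,-0.8],"turn":[0,0,0],"fingers":0.7},
    {"dp":[-0.8,0,-0.8],"turn":[0,0,0],"fingers":0.7}
  ]
}}

```text
clock: 11.93
eef_pos: [476.0, 119.9, 120.9]
tcp_rot: [-3.141, 0.0, 1.513]
contact_force: [0.8, 0.1, 0.6]
opening: 0.295
grasp_force: 0.0
```

{"name": "play_rows", "arguments": {
  "rows": [
    {"dp":[-0.9,0,0],"turn":[0,0,0],"fingers":0.7},
    {"dp":[-0.9,0,0],"turn":[0,0,0],"fingers":0.7},
    {"dp":[-0.9,0,0],"turn":[0,0,0],"fingers":0.7},
    {"dp":[-0.9,0,0],"turn":[0,0,0],"fingers":0.7},
    {"dp":[-0.9,0,0],"turn":[0,0,0],"fingers":0.7}
  ]
}}

```text
clock: 12.35
eef_pos: [465.0, -61.1, 120.0]
tcp_rot: [3.141, 0.0, 1.511]
contact_force: [1.0, -0.7, -0.2]
opening: 0.299
grasp_force: 0.0
```

```bash
python3 - <<'E'
from h import *
g=r.grab_frame("side"); f=r.grab_frame("top")
im=np.hstack([cv2.resize(g["pixels"][90:300,140:340],(400,420)),cv2.resize(f["pixels"][110:300,130:330],(400,420))])
cv2.imwrite("pics/c8.png",im[:,:,::-1]); s=r.sense(); print(s["eef_pos"],s["tcp_rot"])
E
```

```text
[465.068575   -63.50334695 119.95252238] [3.14138101e+00 9.96306379e-04 1.50706663e+00]
```

View pics/c8.png

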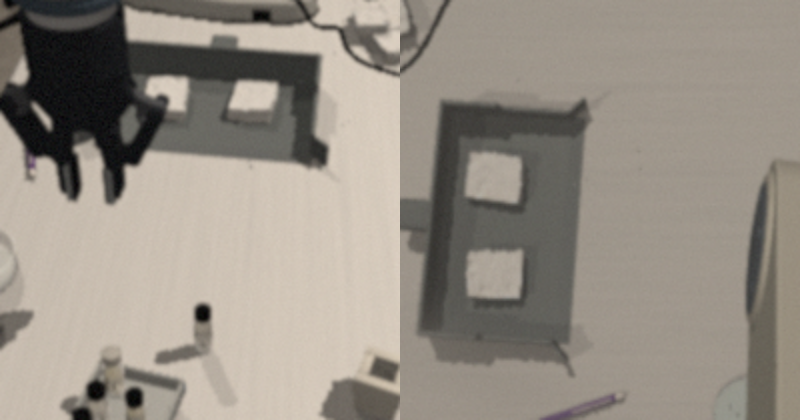

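Both pieces lie flat and apart in the pan, at top crop (495,178) and (495,275), well behind the lip. The vial and box are untouched and the arm is clear.

```bash
python3 -c "
from rig import r
print(r.sign_off())"
```

```text
the job is handed in; nothing more can be done
None
```

I swept both foam offcuts over the lip into the dustpan; the last pictures show them lying flat and apart on the pan floor, with the vial and mesh box untouched, and I handed the job in at about 12.5 s.

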